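# Catch the blanks from the feed chute of the marking station

## Task

Two aluminium blanks are waiting behind the yellow gate of the feed chute. Take the green dish (not the orange one) by its upright grip, hold it under the chute's mouth and raise it so that its rim lifts the gate's yellow cross-bar and both blanks slide into the dish, none falling on the bench. Then stand the dish upright on the bench with both blanks in it and let go.

Things in the scene. Friction and masses are not known exactly. Their poses are not given: they have to be found in the camera images.
- dish_grip (a point): Centre of the upright grip of the loose green dish, 70 mm above its underside. Grip block 26 (x) x 20 (y) mm, top 95 mm above the underside: pinch it from above across y, firmly (50 N). Dish: open tray 130 (x) x 120 (y) x 45 mm high, walls 4 mm, 130 g, flat on the bench; its middle lies 95 mm from the grip along +x; z up. The orange dish has the same shape, on the other side.
- chute: Fixed dark chute on a grey post, 42 mm wide, sloping 32 degrees. Origin: on the bench right below its lip (lower edge), which is 190 mm up; x points level up the chute, so blanks leave towards -x; z up. Catch with the middle of the dish at x = -25 mm, dish x along chute x, grip away from the chute. Below lip and gate it is free back to x = +85 mm; the bench between dishes and chute is empty.
- gate (a joint): Lift of the yellow gate (m): 0 shut, up to 0.07; falls shut by its weight (120 g). Its plate stands 5 mm before the lip. It carries a level cross-bar, 12 mm thick, 170 mm long along the chute's y, axis at chute x = -55 mm, underside 135 mm above the bench when shut, to lie across the dish's side walls. Blanks pass above 0.03; 0.04 is good (dish underside then 130 mm above the bench).
- blank0: bright aluminium block, 26 x 24 x 18 mm, 31 g; origin at its centre. At the start it lies against the gate on the chute, and it slides down by itself once the gate is up.
- blank1: bright aluminium block, 26 x 24 x 18 mm, 31 g; origin at its centre. At the start it lies just behind the first on the chute, and it slides down by itself once the gate is up.
Not all that is in view belongs to the job. Of the things shaped like the part that bears dish_grip, the green one is meant. Leave any pink look-alike of the blank1 alone.

How it is judged:
By the outcome, as a careful person would: the job done as asked, in the order asked, and still so for the second after the job is handed in, with the robot touching nothing.
It also fails if it takes over 45 s, if anything falls off the work surface, if the arm or the gripper's body presses on something with over 40 N, if the wrist force passes 120 N, or if a joint passes its speed limit or range.

## Robot

A 6-joint arm with a two-finger parallel gripper is mounted at the origin on the work surface. World frame = base frame: x ahead of the robot, y to its left, z up, the work surface at z = 0. Lengths are in m, angles in degrees, forces in N, time in s.
With the tool pointing down it reaches from about 0.325 to 0.775 m from the base axis. Payload 5.5 kg.
Tool frame: the origin (TCP) lies at the centre of the arm's flange, where the gripper is bolted on; the fingertips stand 182 mm ahead of it and the grasp point (between the pads) lies 163 mm ahead of it; z points along the fingers, y is the direction in which the jaws open and shut (so a half turn about z gives the same grasp; the last joint's range is limited). The gripper opens to 88 mm and grips with 3 to 60 N. Pads are 20 mm wide; open, the fingers measure 115 mm over their backs; the gripper's body (75 mm by 178 mm) begins 61 mm behind the grasp point.
Start: joints at [69.632, 5.22, 70.514, -0, 104.267, -3.249], TCP at [0.177, 0.573, 0.405] pointing down, gripper open.
Joint ranges: [-164.24, 164.24], [-49.07, 125.15], [9.68, 141.18], [-86.29, 266.29], [3.28, 154.24], [-151.56, 151.56]. Speed limits (degrees/s): [147.25, 147.25, 172.46, 180, 180, 180].

## Interface

Orientations are given as [roll, pitch, yaw] about the fixed x, y, z axes, in that order (R = Rz(yaw) Ry(pitch) Rx(roll)).
In Python, from station import r gives the robot as it stands. The module is installed in compiled form; this text tells all that it offers. Calls block until the motion is done:
- r.reach(position, orientation): joint-space move of the TCP to a pose.
- r.servo_line(position, rotation=None, speed=0.15): straight line of the TCP; rotation=None keeps the orientation; speed is the mean speed in m/s.
- r.move_joints(angles): joint-space move.
- r.let_go() and r.grab(squeeze=None): open the fingers fully, or close them until they stop; squeeze is the grip in N (None keeps the last).
- r.wait(seconds).
- r.inverse_kinematics(position, orientation): joint angles nearest the present ones, or None.
- r.sense(): the state.
- r.snapshot(name): name is "scene" or "side" or "wrist"; returns a dict with "frame" (480x640x3 uint8, red, green, blue), "fx", "fy", "cx", "cy" (pixels), "R" (3x3) and "t" (3): a world point X has camera coordinates R X + t. Camera axes: x right, y down, z forward; pixel columns grow to the right and rows downward; lengths in m; the calibration is good to about 2 mm. A picture is of the moment at which its call begins. There is no depth.
A pose or a line that the arm cannot do raises r.IKError and nothing moves.
- r.hand_in(): hands the job in, once; it reports no verdict.
The state is a dict: "clock": time; "joints": joint angles; "joint_vel": joint speeds; "joint_torque": joint torques, N m; "tcp_pos": TCP position; "orientation": TCP orientation; "contact_force": force on the tool from outside, world axes, zero at the start; "torque": the same for the moment, N m; "opening": finger opening in m.
Only numpy, scipy, OpenCV 4.12 (cv2) and the standard library are available. Lean on these libraries where they do the work, as an engineer would, in place of code of your own. Each camera call takes 0.05 s, during which the arm holds its last target.

## Working session

There is one attempt and no reset: what is moved stays moved. The work goes in short steps, each a Python script; the robot and the scene stay as the last script left them, time stands still between calls to the robot, and variables do not carry over. Pictures are saved under pics/ and viewed, and the job is handed in when it is done.

```bash
mkdir -p pics
cat > h.py <<'E'
import numpy as np, cv2
from station import r
def snap(n,f):
    s=r.snapshot(n); cv2.imwrite('pics/'+f,s['frame'][:,:,::-1]); np.savez('pics/'+f+'.npz',**s); return s
def proj(s,X):
    c=np.array(s['R'])@np.array(X,float)+np.array(s['t']); return [s['fx']*c[0]/c[2]+s['cx'],s['fy']*c[1]/c[2]+s['cy']]
def ray(s,uv):
    R=np.array(s['R']);o=-R.T@np.array(s['t']);d=R.T@np.array([(uv[0]-s['cx'])/s['fx'],(uv[1]-s['cy'])/s['fy'],1]);return o,d
def plane(s,uv,z):
    o,d=ray(s,uv);return o+d*(z-o[2])/d[2]
def tri(L):
    A=np.zeros((3,3));b=np.zeros(3);I=np.eye(3)
    for s,uv in L:
        o,d=ray(s,uv);d=d/np.linalg.norm(d);P=I-np.outer(d,d);A+=P;b+=P@o
    X=np.linalg.solve(A,b); return X,[np.round(np.array(proj(s,X))-uv,1) for s,uv in L]
E
python3 - <<'E'
from h import *
for n in ['scene','side','wrist']:
    s=snap(n,n+'0.png'); print(n,-np.array(s['R']).T@np.array(s['t']),s['fx'])
print(r.sense())
E
```

```text
scene [0.99431419 0.16624511 0.91536893] 436.55706114761944
side [ 0.20599631 -0.54134469  0.87160242] 454.00721044081536
wrist [0.11259951 0.59363142 0.38334385] 430.6479625965635
{'clock': 0.15, 'joints': array([ 6.96306115e+01,  5.25290851e+00,  7.05660229e+01, -1.22676816e-03,
        1.04267301e+02, -3.24919471e+00]), 'joint_vel': array([-0.02682528, -0.22879171, -0.19919648, -0.01648234, -0.15186324,
        0.02500438]), 'joint_torque': array([ 1.23370330e-03, -4.47045314e+01, -4.06906486e+01,  6.98681641e-02,
        2.74680834e-02, -8.36040272e-05]), 'tcp_pos': array([0.17665192, 0.57345177, 0.40376954]), 'orientation': array([-1.79913839e+02, -3.70007884e-03,  1.62879502e+02]), 'contact_force': array([-0.51496104, -0.47212388, -0.00580167]), 'torque': array([-0.00109976, -0.02003122,  0.00578941]), 'opening': 0.08775093639493198}
```

View pics/scene0.png

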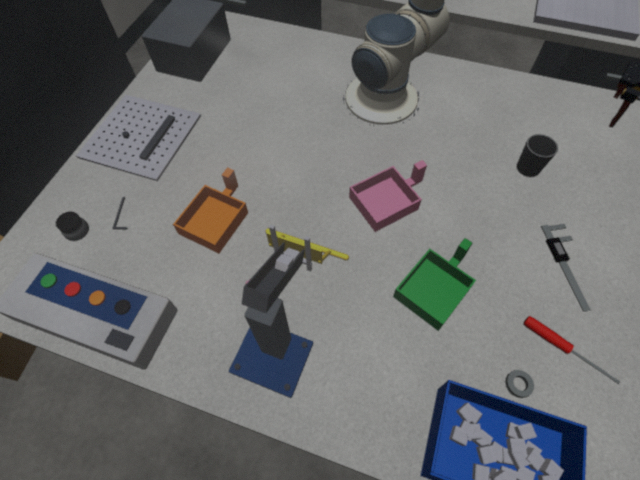

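View pics/side0.png

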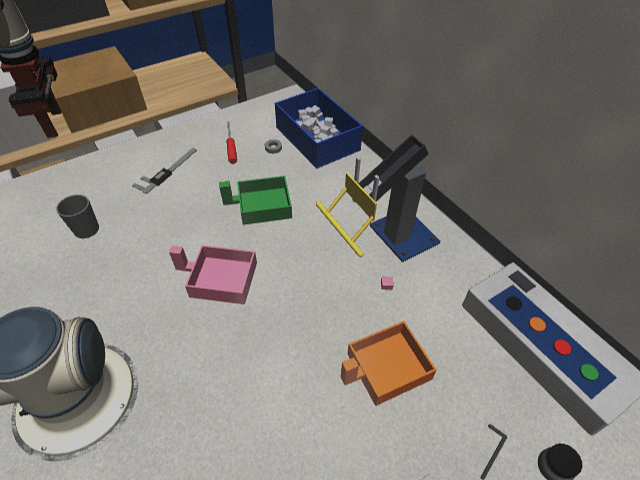

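View pics/wrist0.png

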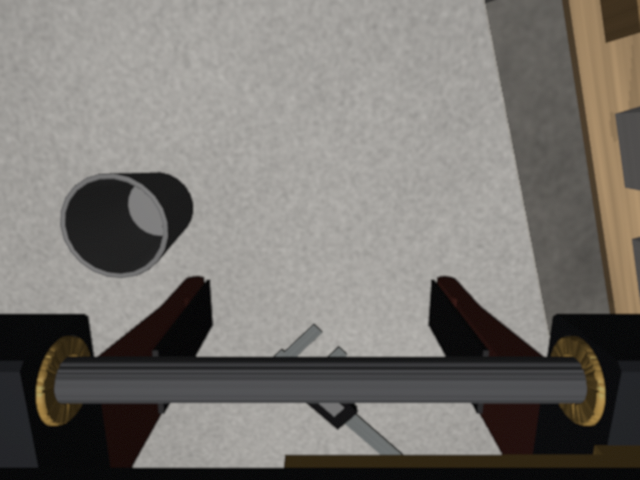

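Run:
```python
import cv2
a=cv2.imread('pics/scene0.png');b=cv2.imread('pics/side0.png')
cv2.imwrite('pics/c1.png',cv2.resize(a[215:400,220:490],None,fx=2.9,fy=2.9,interpolation=cv2.INTER_CUBIC))
cv2.imwrite('pics/c2.png',cv2.resize(b[125:295,205:465],None,fx=3,fy=3,interpolation=cv2.INTER_CUBIC))
```

```text
(no output)
```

View pics/c1.png

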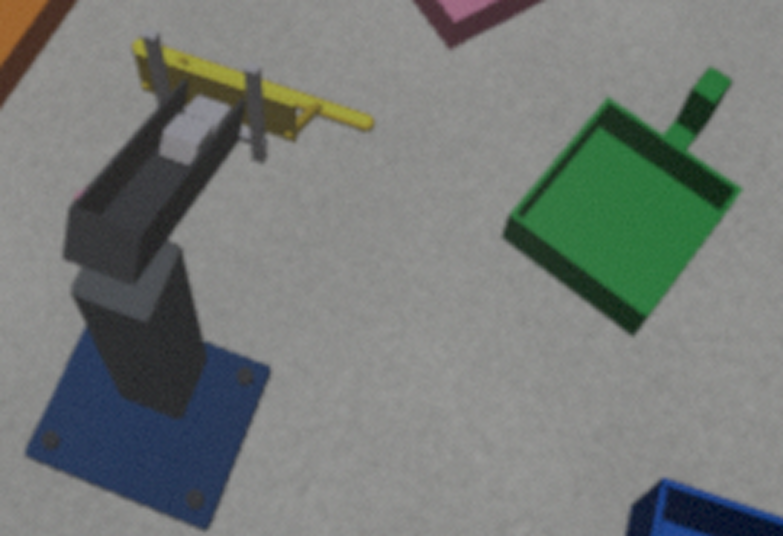

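View pics/c2.png

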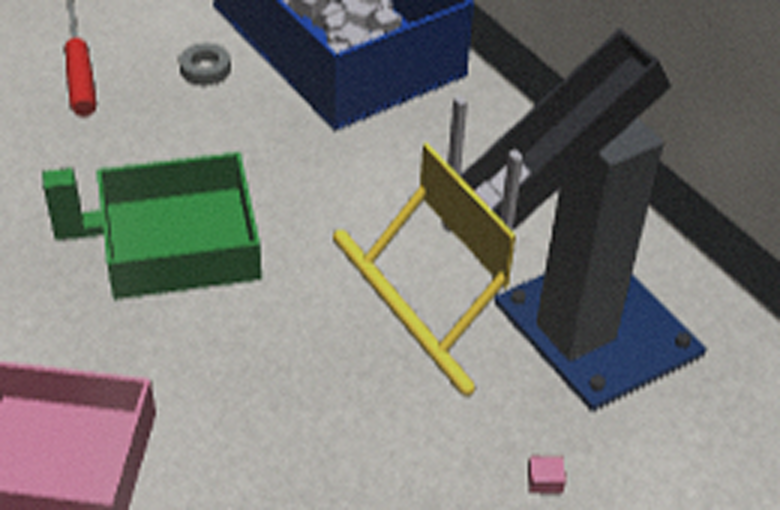

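```bash
cat > m.py <<'E'
from h import *
A=dict(np.load('pics/scene0.png.npz'));B=dict(np.load('pics/side0.png.npz'))
a=lambda u,v:np.array([u/2.9+220-.33,v/2.9+215-.33]); b=lambda u,v:np.array([u/3+205-.33,v/3+125-.33])
for n,p in dict(e1=b(340,234),e2=b(469,389)).items(): print(n,plane(B,p,.141))
print('e1 scene',plane(A,a(370,124),.141), tri([(A,a(370,124)),(B,b(340,234))]))
E1=plane(B,b(340,234),.141);E2=plane(B,b(469,389),.141);print(np.linalg.norm(E1-E2))
print('E2 in scene crop',(np.array(proj(A,E2))-[220,215])*2.9,'E1',(np.array(proj(A,E1))-[220,215])*2.9)
cs=[b(98,172),b(241,154),b(261,248),b(110,263)]
ca=[a(609,100),a(510,215),a(635,320),a(741,188)]
PB=[plane(B,c,.045) for c in cs];PA=[plane(A,c,.045) for c in ca]
for P in (PB,PA):
    P=np.array(P);print(P.round(4));print([np.linalg.norm(P[i]-P[(i+1)%4]).round(4) for i in range(4)],P.mean(0))
print('grip',plane(A,a(716,80),.095),plane(B,b(59,176),.095))
# mask centroid rim check: pink block
print('pinkblk',plane(B,b(547,463),.012))
E
python3 m.py
```

```text
e1 [0.61026374 0.07655886 0.141     ]
e2 [ 0.60335794 -0.09809617  0.141     ]
e1 scene [0.60794159 0.07929361 0.141     ] (array([0.60932487, 0.07810365, 0.14107278]), [array([-0.8,  0.4]), array([-0.7, -0.3])])
0.17479149940537883
E2 in scene crop [132.30395788  46.18120018] E1 [364.21015302 124.773841  ]
[[0.5231 0.34   0.045 ]
 [0.6432 0.2924 0.045 ]
 [0.5975 0.1796 0.045 ]
 [0.4812 0.2325 0.045 ]]
[np.float64(0.1293), np.float64(0.1217), np.float64(0.1278), np.float64(0.1154)] [0.56124094 0.26112028 0.045     ]
[[0.4809 0.2377 0.045 ]
 [0.5988 0.1884 0.045 ]
 [0.6479 0.2908 0.045 ]
 [0.5226 0.3456 0.045 ]]
[np.float64(0.1278), np.float64(0.1136), np.float64(0.1367), np.float64(0.1157)] [0.56254767 0.26563016 0.045     ]
grip [0.46881725 0.30456199 0.095     ] [0.47408867 0.29971543 0.095     ]
pinkblk [ 0.68089772 -0.11180247  0.012     ]
```

```bash
cat >> m.py <<'E'
print('---')
for n,s in (('A',A),('B',B)):
    f=s['frame'].astype(int);h=cv2.cvtColor(s['frame'],cv2.COLOR_RGB2HSV)
    m=((h[...,0]>160)&(h[...,1]>60)&(h[...,2]>60)).astype(np.uint8)
    k,l,st,c=cv2.connectedComponentsWithStats(m)
    for i in range(1,k):
        if st[i,4]>300:
            cn=cv2.findContours((l==i).astype(np.uint8),0,2)[0][0]
            print(n,st[i],'hull@.045',[plane(s,p,.045)[:2].round(3) for p in cv2.approxPolyDP(cv2.convexHull(cn),4,True)[:,0].astype(float)])
# blue base
h=cv2.cvtColor(B['frame'],cv2.COLOR_RGB2HSV)
for q in [b(592,408),b(705,350),b(498,300)]: print('base',plane(B,q,.004))
for q in [a(28,455),a(207,528),a(270,368)]: print('baseA',plane(A,q,.008))
# lip/gate plate bottom corners
print('lip-pred side crop', [((np.array(proj(B,[.6616,y,.19]))-[205,125])*3) for y in(-.033,.009)])
for g in [(.474,.300,-23),(.5417,-.008,-2),(.44,-.005,-2)]:
  for z in (.233,.30,.363):
   for k in (0,180): print(g,z,k,np.round(r.inverse_kinematics([g[0],g[1],z],[180,0,g[2]+k]),1))
E
python3 m.py | sed -n '/---/,$p'
```

```text
---
A [ 350  161   76   70 2978] hull@.045 [array([0.236, 0.17 ]), array([0.381, 0.187]), array([0.472, 0.108]), array([0.401, 0.026]), array([0.373, 0.018]), array([0.28 , 0.097])]
B [ 169  245   88   59 3555] hull@.045 [array([0.448, 0.101]), array([0.437, 0.069]), array([ 0.365, -0.013]), array([0.272, 0.067]), array([0.281, 0.207]), array([0.293, 0.221]), array([0.354, 0.186])]
base [ 0.75015531 -0.08438211  0.004     ]
base [ 0.86984543 -0.08749339  0.004     ]
base [0.75761147 0.0512584  0.004     ]
baseA [ 0.86560581 -0.08529138  0.008     ]
baseA [0.87004577 0.05052495 0.008     ]
baseA [0.75317553 0.05439967 0.008     ]
lip-pred side crop [array([485.50224029, 248.54466359]), array([450.44237297, 213.34888118])]
(0.474, 0.3, -23) 0.233 0 [ 28.9   1.2  92.1  -0.   86.7 141.9]
(0.474, 0.3, -23) 0.233 180 [ 28.9   1.2  92.1   0.   86.7 -38.1]
(0.474, 0.3, -23) 0.3 0 [ 28.9  -0.5  87.   -0.   93.5 141.9]
(0.474, 0.3, -23) 0.3 180 [ 28.9  -0.5  87.    0.   93.5 -38.1]
(0.474, 0.3, -23) 0.363 0 [ 28.9  -1.1  81.2  -0.   99.9 141.9]
(0.474, 0.3, -23) 0.363 180 [ 28.9  -1.1  81.2   0.   99.9 -38.1]
(0.5417, -0.008, -2) 0.233 0 [-4.4 -1.7 95.1 -0.  86.7 87.6]
(0.5417, -0.008, -2) 0.233 180 [ -4.4  -1.7  95.1   0.   86.7 -92.4]
(0.5417, -0.008, -2) 0.3 0 [-4.4 -3.5 89.9 -0.  93.6 87.6]
(0.5417, -0.008, -2) 0.3 180 [ -4.4  -3.5  89.9   0.   93.6 -92.4]
(0.5417, -0.008, -2) 0.363 0 [ -4.4  -4.   84.   -0.  100.   87.6]
(0.5417, -0.008, -2) 0.363 180 [ -4.4  -4.   84.    0.  100.  -92.4]
(0.44, -0.005, -2) 0.233 0 [ -5.1 -18.3 109.7  -0.   88.6  86.9]
(0.44, -0.005, -2) 0.233 180 [ -5.1 -18.3 109.7   0.   88.6 -93.1]
(0.44, -0.005, -2) 0.3 0 [ -5.1 -19.9 104.1  -0.   95.8  86.9]
(0.44, -0.005, -2) 0.3 180 [ -5.1 -19.9 104.1   0.   95.8 -93.1]
(0.44, -0.005, -2) 0.363 0 [ -5.1 -20.   97.9  -0.  102.2  86.9]
(0.44, -0.005, -2) 0.363 180 [ -5.1 -20.   97.9   0.  102.2 -93.1]
```

```bash
python3 - <<'E'
from h import *
g=[.4743,.3012]; o=[180,0,157]
r.reach([*g,.36],o); r.servo_line([*g,.233],speed=.12)
snap('wrist','w1.png')
print(r.grab(50)); s=r.sense(); print(s['opening'],s['contact_force'],s['clock'],s['tcp_pos'])
r.servo_line([*g,.29],speed=.1); s=r.sense(); print(s['opening'],s['contact_force'],s['clock'],s['tcp_pos'],s['orientation'])
snap('scene','s2.png');snap('side','d2.png')
E
python3 - <<'E'
import cv2
a=cv2.imread('pics/s2.png');b=cv2.imread('pics/d2.png')
import numpy as np
cv2.imwrite('pics/c3.png',np.hstack([cv2.resize(a[180:340,370:500],None,fx=3,fy=3),cv2.resize(b[130:290,180:310],None,fx=3,fy=3)]))
E
```

```text
False
0.019365471330948066 [-0.43801904  0.12469831  0.13870341] 3.9583 [0.47428541 0.30122282 0.23297184]
0.019796580352483998 [-0.59314863  0.71639931 -1.74211431] 4.675 [0.47419085 0.30115204 0.2894684 ] [-1.79967348e+02 -2.89810778e-02  1.56999848e+02]
```

View pics/c3.png

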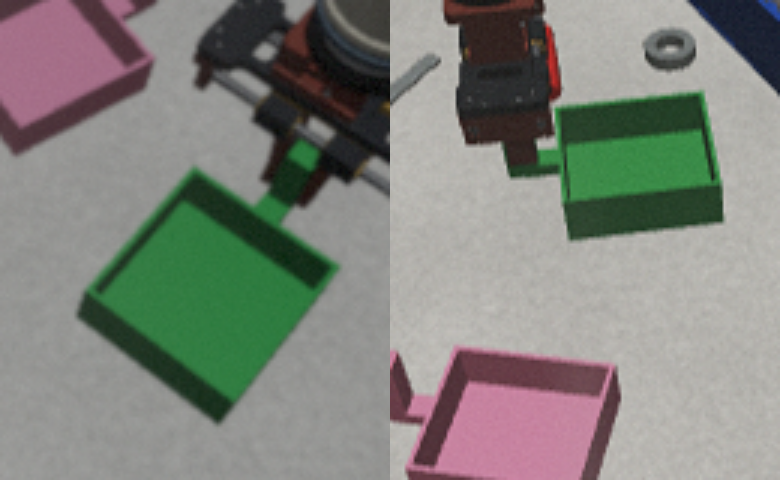

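Run:
```python
from h import *
A=dict(np.load('pics/s2.png.npz'));B=dict(np.load('pics/d2.png.npz'))
a=lambda u,v:np.array([u/3+370-.33,v/3+180-.33]); b=lambda u,v:np.array([(u-390)/3+180-.33,v/3+130-.33])
P=np.array([tri([(A,a(*p)),(B,b(*q))])[0] for p,q in [((195,170),(568,203)),((338,267),(558,107)),((222,405),(703,95)),((82,293),(720,187))]])
print(P.round(4),P.mean(0))
d=P[[2,3]].mean(0)-P[[0,1]].mean(0);e=P[[1,2]].mean(0)-P[[0,3]].mean(0)
print(np.degrees(np.arctan2(d[1],d[0])),np.degrees(np.arctan2(-e[0],e[1])),d,e)
t=np.array([.4742,.3012,.289]);v=P.mean(0)-t;c,s=np.cos(np.radians(-23)),np.sin(np.radians(-23))
print('mid in tool-yaw frame',c*v[0]+s*v[1],-s*v[0]+c*v[1],v[2])
```

```text
[[0.4804 0.2351 0.0977]
 [0.5257 0.3427 0.1008]
 [0.6435 0.2899 0.0966]
 [0.5964 0.1838 0.0957]] [0.56148646 0.26288911 0.09771399]
-23.99725167823568 -23.38548260783196 [ 0.11689247 -0.05203716 -0.00305662] [0.04620418 0.10684582 0.00202187]
mid in tool-yaw frame 0.09531687220061963 -0.0011598242620276117 -0.1912860149125508
```

```bash
python3 - <<'E'
from h import *
u=np.array([.99933,-.0366]);G=np.array([.6066,-.0100])-.065*u
o=[180,0,177.9]
pre=G-.10*u
r.servo_line([*pre,.34],o,speed=.12)
r.servo_line([*pre,.233+.06],speed=.12)
r.servo_line([*G,.233+.06],speed=.08)
s=r.sense();print(s['clock'],s['contact_force'],s['tcp_pos'],s['orientation'],s['opening'])
snap('side','d3.png');snap('scene','s3.png')
E
python3 - <<'E'
import cv2,numpy as np
a=cv2.imread('pics/s3.png');b=cv2.imread('pics/d3.png')
cv2.imwrite('pics/c4.png',np.hstack([cv2.resize(a[170:350,220:370],None,fx=2.6,fy=2.6),cv2.resize(b[110:290,270:420],None,fx=2.6,fy=2.6)]))
E
```

```text
9.4583 [ 0.90316154 -0.15175198 -1.31961226] [ 0.5414033  -0.00761041  0.29310904] [-1.79997891e+02  2.38698823e-03  1.77900713e+02] 0.019942103321438018
```

View pics/c4.png

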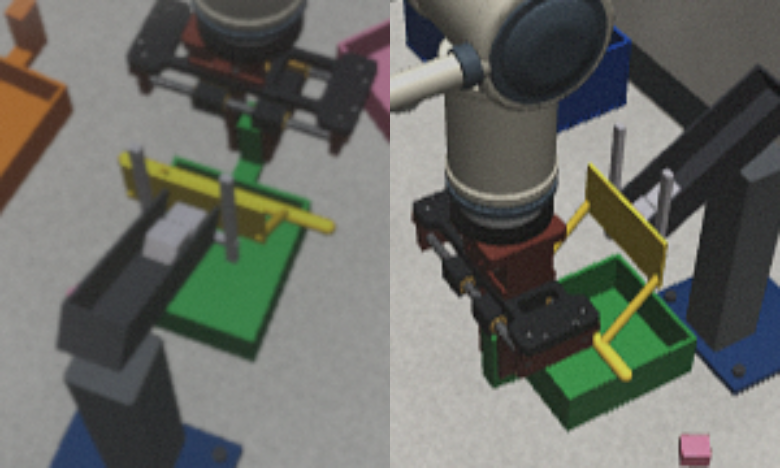

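```bash
python3 - <<'E'
from h import *
p=np.array(r.sense()['tcp_pos'])
for z in (.088,.10,.132):
    r.servo_line([p[0],p[1],.233+z],speed=.05 if z<.11 else .04)
    s=r.sense();print(z,s['clock'],s['contact_force'],s['torque'],s['opening'])
r.wait(1.0)
s=r.sense();print(s['clock'],s['contact_force'],s['torque'],s['opening'])
snap('side','d4.png');snap('scene','s4.png')
E
python3 - <<'E'
import cv2,numpy as np
a=cv2.imread('pics/s4.png');b=cv2.imread('pics/d4.png')
cv2.imwrite('pics/c5.png',np.hstack([cv2.resize(a[170:350,220:370],None,fx=2.6,fy=2.6),cv2.resize(b[110:290,270:420],None,fx=2.6,fy=2.6)]))
E
```

```text
0.088 10.2667 [-0.77290329  0.42991024 -1.47063247] [-0.00993936  0.11546024 -0.0138962 ] 0.01948739401000936
0.1 10.6583 [ 0.62607546  0.94017684 -3.35067645] [-0.00769083  0.09520758  0.05709687] 0.01975395209629343
0.132 11.6083 [-0.26181854 -0.66126596 -2.84442764] [0.08453772 0.10443291 0.01907012] 0.020043657686132844
12.6083 [ 0.84082415 -0.79231895 -2.02433184] [0.02881096 0.07475195 0.00434675] 0.020028193161161213
```

View pics/c5.png

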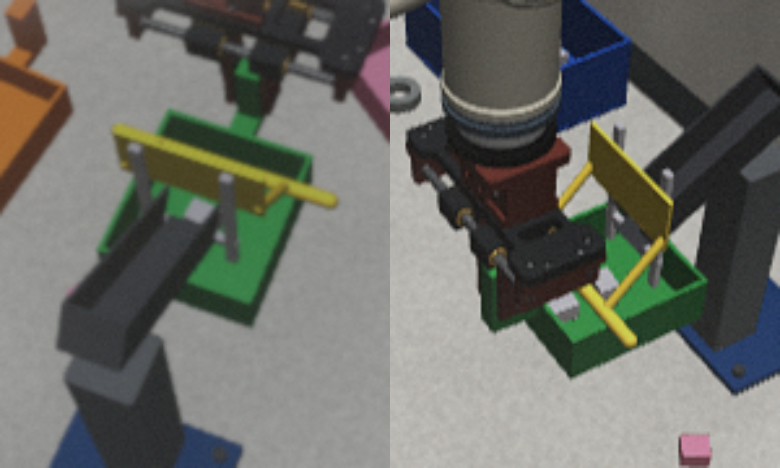

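The picture shows both blanks in the dish (side crop about (565,305) and (605,282)), and the chute is empty. I'll lower the dish, draw it back and set it down.

```bash
python3 - <<'E'
from h import *
u=np.array([.99933,-.0366])
p=np.array(r.sense()['tcp_pos'])
r.servo_line([p[0],p[1],.233+.04],speed=.06)
q=p[:2]-.045*u
r.servo_line([*q,.233+.04],speed=.08)
r.servo_line([*q,.233+.006],speed=.06)
for z in (.004,.002,.001,0,-.001,-.002):
    r.servo_line([*q,.233+z],speed=.02); r.wait(.1)
    s=r.sense();print(z,s['contact_force'],s['torque'],s['tcp_pos'][2])
    if s['contact_force'][2]>2: break
snap('side','d5.png')
print(s['clock'])
E
python3 - <<'E'
import cv2,numpy as np
b=cv2.imread('pics/d5.png')
cv2.imwrite('pics/c6.png',cv2.resize(b[130:330,220:420],None,fx=3,fy=3))
E
```

```text
0.004 [ 0.12858337  1.12248001 -1.36312715] [0.02537715 0.13499563 0.02918892] 0.2372636742427935
0.002 [ 0.32397627 -0.55675386 -1.28614558] [0.03088742 0.11118129 0.04354186] 0.2349310292753209
0.001 [-0.28333265 -0.35705754 -1.87014567] [0.03481217 0.18841447 0.00794693] 0.23399779559362943
0 [ 0.38958721  0.60011399 -1.69382688] [0.04913764 0.0976414  0.02568771] 0.2330325423616412
-0.001 [-3.45647613  0.73336685  5.47352772] [ 0.1234736   0.70361284 -0.03004008] 0.2329847662058485
17.575
```

View pics/c6.png

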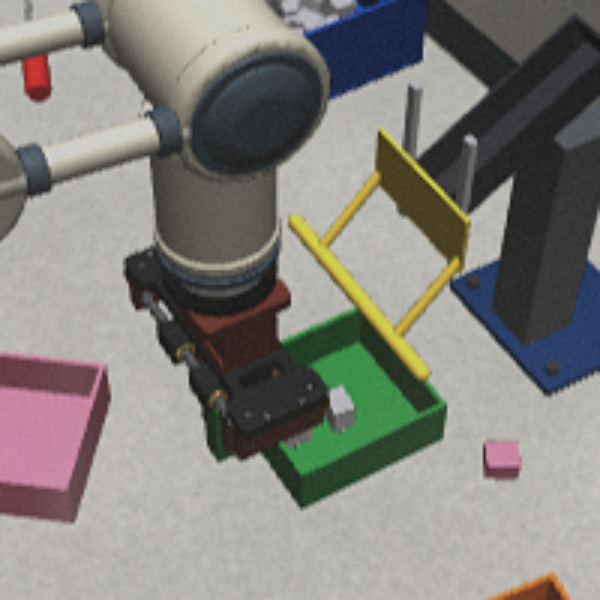

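```bash
python3 - <<'E'
from h import *
r.let_go(); p=np.array(r.sense()['tcp_pos'])
r.servo_line([p[0],p[1],.233+.12],speed=.1)
r.servo_line([p[0]-.13,p[1],.38],speed=.15)
r.wait(.3)
s=r.sense();print(s['clock'],s['contact_force'],s['opening'],s['tcp_pos'])
snap('side','d6.png');snap('scene','s6.png')
E
python3 - <<'E'
import cv2,numpy as np
a=cv2.imread('pics/s6.png');b=cv2.imread('pics/d6.png')
cv2.imwrite('pics/c7.png',np.hstack([cv2.resize(a[170:350,220:370],None,fx=2.6,fy=2.6),cv2.resize(b[150:330,250:400],None,fx=2.6,fy=2.6)]))
E
```

```text
21.45 [ 0.34772034 -0.35159597  1.30199054] 0.08796127938389593 [ 0.3667343  -0.00594956  0.37967569]
```

View pics/c7.png

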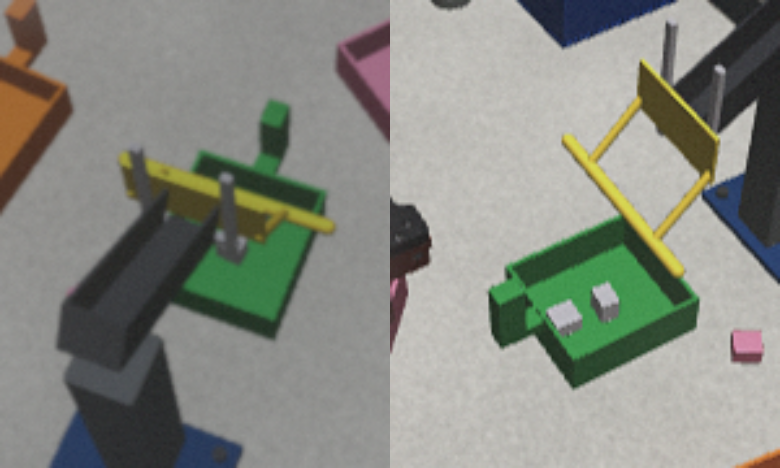

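The picture shows the dish flat on the bench with both blanks inside (side crop (565,318) and (605,302)). The gate is shut and the gripper is clear.

```bash
python3 -c "
from station import r
print(r.hand_in())"
```

```text
the job is handed in; nothing more can be done
None
```

The job is done and handed in at about 21.5 s of the 45 s allowed. I took the green dish by its grip at 50 N and raised it under the gate's bar to an underside height of about 132 mm. Both blanks slid in. I then lowered the dish, drew it 45 mm back from the chute, set it on the bench and let go.

- **Last pictures:** in the side view the dish stands flat with both blanks in it, the chute is empty, the gate is shut and the gripper is clear. The scene view shows only one blank, probably because the gate plate hides the other.
- **Forces:** the highest I read was about 6 N, when the dish touched down. I only read forces between moves, so brief peaks in between were not recorded.
- **Disagreements:** the two cameras differed by 4–7 mm on the green dish and its grip. I used the value that matched the given sizes, and the fingers then closed to 19.8 mm on the 20 mm grip. The lifted rim measured about 3 mm lower than expected, probably a slight droop, so I raised the dish 2 mm beyond the suggested height. `r.grab` returned False, but the finger opening and the lift showed the grip was held.

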